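# Mix the tall sample bottle on the touch mixer and stand it in the tray

## Task

Take the tall slim amber bottle and press it, upright, onto the round rubber pad of the vortex mixer until the pad is fully down, and keep it down for a second, without leaning on it with more than 40 N. Then set the bottle down gently, upright, on the free end of the steel tray, letting go only once it stands there. Leave the other containers where they are.

Things in the scene. Friction and masses are not known exactly. Their poses are not given: they have to be found in the camera images.
- bottle: The tall slim amber bottle with a narrow white screw cap: straight round body 44 mm in diameter from the base to 100 mm up, cap 33 mm in diameter, 122 mm high over all, about 160 g. It is the tallest of the three amber containers on the bench. Origin: centre of its underside; z points up along its axis.
- squat_bottle: Bystander: squat amber bottle with sloping shoulder and narrow white cap, body 62 mm in diameter, 90 mm high. Origin: centre of its underside.
- jar: Bystander: wide-mouthed amber jar with white lid as wide as the jar, 66 mm in diameter, 70 mm high. Origin: centre of its underside.
- tray_jar: Bystander: small white jar with black lid, 54 mm in diameter, 60 mm high, standing at one end of the tray. Origin: centre of its underside.
- slide_box: Bystander: closed wooden slide box, 100 x 160 x 37 mm. Origin: centre of its underside.
- beaker: Bystander: empty glass beaker, 72 mm in diameter, 95 mm high. Origin: centre of its underside.
- petri: Bystander: flat pale covered dish, 95 mm in diameter, 16 mm high. Origin: centre of its underside.
- mixer: Bench vortex mixer, fixed: white housing 150 x 130 mm (its x, y) on a black foot, housing top 90 mm above the bench, with a knob and a switch on its -x face. Round black rubber pad on top. Origin: centre of its underside.
- pad_top (a point): Centre of the flat top of the mixer's rubber pad: 76 mm in diameter, top 126 mm above the bench when up; moves down with the pad.
- pad (a joint): How far the sprung pad is pushed down: 0 m up, 0.015 m at its hard stop. It begins to yield at about 4 N and reaches the stop at about 12 N.
- tray: Shallow stainless-steel tray, fixed, 220 x 130 mm (its x, y), walls 4 mm thick and 14 mm high, floor 4 mm thick. Origin: centre of its underside. The small white jar stands at its -x end, the +x end is free.
- tray_spot (a point): Centre of the tray's free end, on the upper face of the floor: 55 mm from the tray's centre towards its +x end, 4 mm above the bench.

How it is judged:
By the outcome, as a careful person would: the job done as asked, in the order asked, and still so for the second after the job is handed in, with the robot touching nothing.
It also fails if it takes over 58 s, if anything falls off the work surface, if the arm or the gripper's body presses on something with over 40 N, if the wrist force passes 120 N, or if a joint passes its speed limit or range.

## Robot

A 6-joint arm with a two-finger parallel gripper is mounted at the origin on the work surface. World frame = base frame: x ahead of the robot, y to its left, z up, the work surface at z = 0. Lengths are in m, angles in rad, forces in N, time in s.
With the tool pointing down it reaches from about 0.3 to 0.775 m from the base axis. Payload 14.6 kg.
Tool frame: the origin (TCP) lies on the centre line of the jaws, within the pads' length; the fingertips stand 8 mm ahead of it and the grasp point (between the pads) lies 11 mm behind it; z points along the fingers, y is the line along which they close (so a half turn about z gives the same grasp; the last joint's range is limited). The gripper opens to 94 mm and grips with 3 to 60 N. Pads are 16 mm wide; open, the fingers measure 119 mm over their backs; the gripper's body (75 mm by 177 mm) begins 78 mm behind the grasp point.
Start: joints at [-1.268, 0.3, 1.521, -0, 1.321, -0.067], TCP at [0.199, -0.513, 0.213] pointing down, gripper open.
Joint ranges: [-3.03, 3.03], [-0.79, 2.21], [0.23, 2.52], [-1.04, 4.18], [0, 3.07], [-2.55, 2.55]. Speed limits (rad/s): [2.22, 2.22, 2.57, 3.14, 3.14, 3.14].

## Interface

Orientations are given as a unit quaternion [x, y, z, w].
In Python, from rig import sensors, optics, job gives the robot as it stands. The module is installed in compiled form; this text tells all that it offers.
- The arm moves only by the shell command python3 -m pendant 'ROWS' [OPENING] [FORCE]. ROWS is JSON, a list of rows, each a list of 2 entries, a list of its own where there are three numbers: the shift along the tool's x, y, z in mm, then the turn, a rotation vector about the tool's x, y, z in rad. A call has 1 to 20 rows; each row is the pose to reach, as a shift and turn from the pose commanded when the call began, along the tool's axes at that moment; what a row does not reach only later rows make up. A row lasts 1/10 s, in which the tool goes at most 50 mm and 8.59 degrees, less where a joint would pass 70% of its speed; a pose out of reach is approached as far as the arm can. A call with a gripper value outside its range is refused whole. OPENING is the finger opening in mm, from 0 to 94, set as the call begins (- or left out, the last holds). The fingers move at their own pace and stop on an object; FORCE is the grip in N (left out, the last holds). Time passes only in rows, so rows that repeat a pose let the fingers close. It gives the time, the measured TCP pose, the force, the opening and the grip force at its end, in the units of the state.
- sensors.get_state(): the state, without advancing time (a new reading comes with each control period).
- optics.snapshot(name): name is "scene" or "top" or "wrist"; returns (picture, depth): 400x640x3 uint8, blue, green, red; 400x640 float32, m along the optical axis (not along the pixel's ray), 0 where there is no reading.
- optics.calibration(name): a dict with "fov_y" (degrees; the focal length in pixels is half the picture's height over the tangent of half this angle, whatever the lens; pixels are square), "cx", "cy" (the principal point, pixels), "xyz" and "orientation" of the camera in the world; the wrist camera has in their place "tool_from_camera" (4x4, takes a point from camera to tool coordinates, whose origin is the TCP and whose axes are the flange's). Camera axes: x right, y down, z forward; pixel columns grow to the right and rows downward; lengths in m; the calibration is good to about 2 mm. The wrist camera is an equidistant fisheye: a pixel r from the principal point sees the ray r / f radians off the axis. A picture is of the moment at which its call begins: read the wrist's pose just before it. calibration takes no time and is no camera call.
- job.hand_in(): hands the job in; it is judged then, once.
Trained networks look in the newest picture that a camera, given by its name, has taken for a name from the list of things; names that differ only in an ending like _2 or _b are one class to them, and where a whole thing is asked for, a point or a joint stands for the part that bears it (a point fixed in the world has none). Each returns a list of dicts, best first, with "p" (0 to 1); they miss things now and then, are a little off and sometimes report something else, mostly with a low value. They report only what shows in the picture. A call takes as long as a camera call.
- optics.recognise(target, camera): "point" ([column, row] in pixels, amid what is visible of it).
- optics.cut_out(target, camera): "pixels" (400x640 bool, what is visible of it) and "point" ([column, row] in pixels, amid what is visible of it).
- optics.landmark_of(target, camera): "point" ([column, row] in pixels: a listed point, or the origin of a listed thing).
The state is a dict: "clock": time; "q": joint angles; "joint_velocities": joint speeds; "tau": joint torques, N m; "tool_pos": TCP position; "tool_rot": TCP orientation; "force": force on the tool from outside, world axes, zero at the start; "moment": the same for the moment, N m; "opening": opening from 0.0 (shut) to 1.0 (fully open); "grasp_force": force on a finger pad.
Only numpy, scipy, OpenCV 4.12 (cv2) and the standard library are available. Lean on these libraries where they do the work, as an engineer would, in place of code of your own. Each camera call takes 0.05 s, during which the arm holds its last target. There are 200 camera calls.

## Working session

There is one attempt and no reset: what is moved stays moved. The work goes in short steps, Python scripts to look and compute and a shell command to move; the robot and the scene stay as the last step left them, time stands still between calls to the robot, and variables do not carry over. Pictures are saved under pics/ and viewed, at most 10 in all, crops included, and the job is handed in when it is done.

```bash
mkdir -p pics; cat > h.py <<'E'
import numpy as np, cv2
from scipy.spatial.transform import Rotation as R
from rig import sensors, optics, job
def world(cam,d,uv,depth=None,z=None):
    c=optics.calibration(cam); f=200/np.tan(np.radians(c["fov_y"])/2)
    ray=np.array([(uv[0]-c["cx"])/f,(uv[1]-c["cy"])/f,1.0])
    o=np.array(c["xyz"]); w=R.from_quat(c["orientation"]).apply(ray) if np.size(c["orientation"])==4 else np.array(c["orientation"])@ray
    if z is not None: return o+w*(z-o[2])/w[2]
    return o+w*(d[int(round(uv[1])),int(round(uv[0]))] if depth is None else depth)
def cloud(cam,d,m):
    v,u=np.nonzero(m&(d>0)); return np.array([world(cam,None,(a,b),d[b,a]) for a,b in zip(u,v)])
E
python3 - <<'E'
from h import *
s=sensors.get_state(); print(s['clock'],s['tool_pos'],s['tool_rot'],s['force'])
for cam in ("scene","top"):
    p,d=optics.snapshot(cam); cv2.imwrite(f"pics/{cam}0.png",p); np.save(cam+"_d.npy",d)
    c=optics.calibration(cam);print(cam,c)
    for t in ("bottle","squat_bottle","jar","mixer","pad_top","tray","tray_jar","slide_box","beaker","petri"):
        for r in optics.cut_out(t,cam)[:2]:
            P=cloud(cam,d,r["pixels"])
            print(t,round(r["p"],2),np.round(r["point"]),len(P), *(np.round(np.percentile(P,[2,50,98],axis=0),3).tolist() if len(P) else []))
    for t in ("bottle","pad_top","tray_spot","mixer","tray"):
        for r in optics.landmark_of(t,cam)[:1]: print("LM",t,round(r["p"],2),np.round(r["point"],1))
E
```

```text
0.0 [ 0.19868375 -0.51257647  0.21286279] [ 9.82953841e-01  1.83851540e-01 -8.61165096e-05 -5.91307173e-04] [ 0.06969071 -0.61181398  0.55360052]
scene {'fov_y': 42.32429792233708, 'cx': 324.6296556091734, 'cy': 197.35576486304922, 'xyz': array([ 1.63444577, -0.1339522 ,  0.75168763]), 'orientation': array([ 0.65848013,  0.57368807, -0.32523508, -0.3626404 ])}
bottle 0.76 [280. 212.] 824 [0.552, -0.136, 0.0] [0.582, -0.115, 0.067] [0.59, -0.094, 0.122]
squat_bottle 0.85 [319. 194.] 685 [0.471, -0.042, 0.003] [0.496, -0.016, 0.049] [0.509, 0.014, 0.09]
squat_bottle 0.7 [206. 187.] 463 [0.478, -0.32, 0.098] [0.517, -0.286, 0.125] [0.543, -0.253, 0.128]
jar 0.66 [358. 215.] 890 [0.564, 0.046, 0.002] [0.61, 0.073, 0.052] [0.622, 0.106, 0.072]
mixer 0.72 [438. 243.] 1297 [0.7, 0.2, 0.004] [0.755, 0.228, 0.066] [0.769, 0.264, 0.095]Traceback (most recent call last):
  File "<stdin>", line 8, in <module>
  File "h.py", line 11, in cloud
    v,u=np.nonzero(m&(d>0)); return np.array([world(cam,None,(a,b),d[b,a]) for a,b in zip(u,v)])
                                              ~~~~~^^^^^^^^^^^^^^^^^^^^^^^
  File "h.py", line 5, in world
    c=optics.calibration(cam); f=200/np.tan(np.radians(c["fov_y"])/2)
ValueError: time passes only in moves, steps and waits
```

```bash
cat > h.py <<'E'
import numpy as np, cv2
from scipy.spatial.transform import Rotation as R
from rig import sensors, optics, job
C={c:optics.calibration(c) for c in ("scene","top")}
def world(cam,u,v,depth=None,z=None):
    c=C[cam]; f=200/np.tan(np.radians(c["fov_y"])/2)
    u=np.atleast_1d(u).astype(float); v=np.atleast_1d(v)
    w=R.from_quat(c["orientation"]).apply(np.c_[(u-c["cx"])/f,(v-c["cy"])/f,np.ones(len(u))])
    o=np.array(c["xyz"])
    k=(z-o[2])/w[:,2] if z is not None else np.atleast_1d(depth)
    return o+w*k[:,None]
def cloud(cam,d,m):
    v,u=np.nonzero(m&(d>0)); return world(cam,u,v,d[v,u])
E
python3 - <<'E'
from h import *
for cam in ("scene","top"):
    p,d=optics.snapshot(cam); cv2.imwrite(f"pics/{cam}0.png",p); np.save(cam+"_d.npy",d)
    for t in ("bottle","squat_bottle","jar","mixer","pad_top","tray","tray_jar","slide_box","beaker","petri"):
        for r in optics.cut_out(t,cam)[:2]:
            P=cloud(cam,d,r["pixels"])
            print(t,round(r["p"],2),np.round(r["point"]),len(P), *(np.round(np.percentile(P,[2,50,98],axis=0),3).tolist() if len(P) else []))
    for t in ("bottle","pad_top","tray_spot","mixer","tray"):
        for r in optics.landmark_of(t,cam)[:1]: print("LM",t,round(r["p"],2),np.round(r["point"],1))
print(C["top"])
E
```

```text
bottle 0.77 [282. 211.] 874 [0.363, -0.135, -0.002] [0.582, -0.114, 0.063] [0.59, -0.091, 0.122]
bottle 0.68 [427. 208.] 2153 [0.431, 0.183, -0.0] [0.516, 0.281, 0.004] [0.599, 0.408, 0.015]
squat_bottle 0.82 [318. 194.] 732 [0.444, -0.043, -0.0] [0.496, -0.015, 0.047] [0.508, 0.02, 0.09]
jar 0.58 [361. 215.] 858 [0.563, 0.047, 0.004] [0.611, 0.074, 0.053] [0.622, 0.105, 0.072]
mixer 0.87 [212. 206.] 3022 [0.448, -0.354, 0.001] [0.549, -0.284, 0.081] [0.576, -0.219, 0.127]
pad_top 0.74 [206. 184.] 465 [0.473, -0.319, 0.1] [0.517, -0.286, 0.125] [0.543, -0.253, 0.128]
pad_top 0.56 [424. 205.] 2042 [0.437, 0.185, 0.0] [0.518, 0.28, 0.004] [0.599, 0.411, 0.015]
tray 0.71 [428. 207.] 2105 [0.437, 0.183, 0.0] [0.517, 0.28, 0.004] [0.599, 0.411, 0.015]
tray_jar 0.56 [452. 184.] 520 [0.468, 0.33, 0.005] [0.505, 0.349, 0.045] [0.516, 0.378, 0.066]
slide_box 0.89 [242. 274.] 1582 [0.72, -0.285, 0.033] [0.758, -0.2, 0.036] [0.813, -0.13, 0.039]
beaker 0.6 [440. 242.] 1338 [0.701, 0.2, 0.003] [0.753, 0.228, 0.065] [0.768, 0.264, 0.095]
petri 0.82 [358. 258.] 1009 [0.667, 0.003, 0.001] [0.719, 0
[... 952 characters left out ...]
0.042, 0.008] [0.468, -0.015, 0.064] [0.501, 0.013, 0.095]
slide_box 0.63 [382. 151.] 1927 [0.711, -0.285, 0.009] [0.761, -0.207, 0.037] [0.817, -0.13, 0.044]
beaker 0.33 [383. 151.] 1915 [0.711, -0.285, 0.006] [0.76, -0.207, 0.037] [0.817, -0.13, 0.044]
petri 0.8 [295. 165.] 742 [0.666, 0.004, 0.01] [0.708, 0.045, 0.017] [0.75, 0.087, 0.024]
LM bottle 0.55 [346.2 214.5]
LM pad_top 0.98 [414.  231.8]
LM tray_spot 0.64 [226.7 224.3]
LM mixer 0.64 [409.8 242.8]
LM tray 0.77 [209.5 226.6]
{'fov_y': 42.561965215570865, 'cx': 303.15075939820247, 'cy': 198.22129414307744, 'xyz': array([0.29075293, 0.00917261, 1.49345779]), 'orientation': array([ 0.71804515, -0.68777362,  0.07387539, -0.07694833])}
```

View pics/scene0.png

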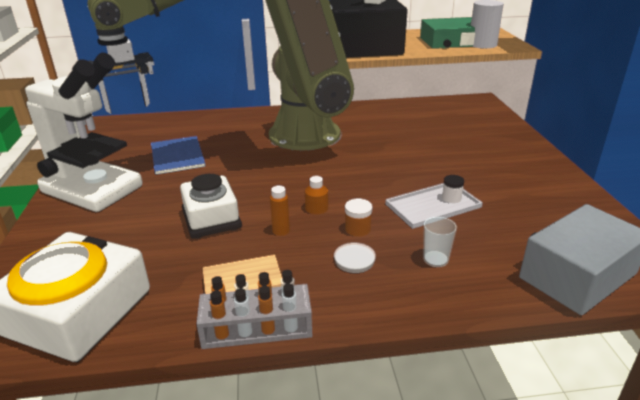

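View pics/top0.png

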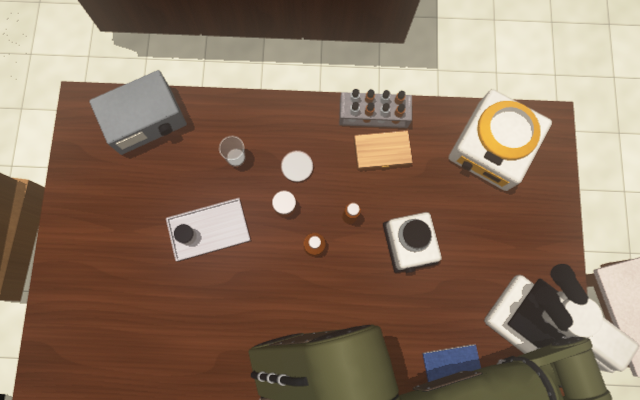

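The scene view shows the amber bottle at (281,211), the squat one at (318,194), the jar at (358,215), the mixer pad at (207,184) and the tray at (433,204), with the jar on its right (far +y) side. The top view agrees: bottle cap (353,210), pad (415,233), tray (208,230), free end on its right.

```bash
python3 - <<'E'
from h import *
im=cv2.imread("pics/top0.png"); d=np.load("top_d.npy")
# white cap in top
for cam,box in (("top",(335,195,372,228)),("scene",(268,182,292,200))):
    im=cv2.imread(f"pics/{cam}0.png"); x0,y0,x1,y1=box; sub=im[y0:y1,x0:x1].min(2)>140
    n,l,st,ce=cv2.connectedComponentsWithStats(sub.astype(np.uint8)); i=1+np.argmax(st[1:,4]); print(cam,st[i],ce[i]+[x0,y0])
    u,v=ce[i]+[x0,y0]; print("cap at z.122/.112",world(cam,u,v,z=.122)[0].round(4),world(cam,u,v,z=.112)[0].round(4))
for cam in ("top","scene"):
    D=np.load(cam+"_d.npy"); 
    U,V=np.meshgrid(np.arange(640),np.arange(400)); P=world(cam,U.ravel(),V.ravel(),D.ravel()); ok=D.ravel()>0
    off=np.median(P[ok&(abs(P[:,0]-.45)<.03)&(abs(P[:,1]-.1)<.03),2]); print(cam,"bench z",off)
    z=P[:,2]-off
    def near(x,y,r): return ok&(np.hypot(P[:,0]-x,P[:,1]-y)<r)
    m=near(.57,-.114,.05)
    for a,b in((.02,.095),(.108,.13)):
        q=P[m&(z>a)&(z<b)]; print("bottle",a,len(q),q[:,:2].min(0),q[:,:2].max(0),q[:,:2].mean(0).round(4))
    q=P[near(.503,-.288,.055)&(z>.118)]; print("pad",len(q),q.mean(0).round(4),q.min(0).round(3),q.max(0).round(3)); print("padcirc",cv2.minEnclosingCircle(q[:,:2].astype(np.float32)))
# tray colour mask in top
for cam,zz in (("top",.014),("scene",.014)):
    im=cv2.imread(f"pics/{cam}0.png"); optics.snapshot(cam)
    rs=optics.cut_out("tray",cam); 
    hsv=cv2.cvtColor(im,cv2.COLOR_BGR2HSV); m=((hsv[...,1]<60)&(hsv[...,2]>90)).astype(np.uint8)
    n,l,st,ce=cv2.connectedComponentsWithStats(m); k=l[230,220] if cam=="top" else l[207,415]
    v,u=np.nonzero(l==k); Q=world(cam,u,v,z=zz)[:,:2]; r=cv2.minAreaRect(Q.astype(np.float32)); print(cam,len(u),r,cv2.boxPoints(r).round(3).tolist())
    for t in ("tray_spot","tray"):
        for r in optics.landmark_of(t,cam)[:1]: print(t,round(r["p"],2),world(cam,*r["point"],z=.004 if t!="tray" else 0).round(3))
    for r in optics.landmark_of("bottle",cam)[:1]: print("bottle LM",world(cam,*r["point"],z=0).round(3))
s=sensors.get_state(); print(s['clock'],R.from_quat(s['tool_rot']).as_matrix().round(3))
E
```

```text
top [ 12   8  12  12 110] [352.81818182 208.53636364]
cap at z.122/.112 [ 0.5653 -0.1146  0.122 ] [ 0.5673 -0.1155  0.112 ]
scene [  4   3  13  13 135] [278.14074074 191.03703704]
cap at z.122/.112 [ 0.5777 -0.1141  0.122 ] [ 0.5609 -0.1138  0.112 ]
top bench z 0.0013257216331108435
bottle 0.02 71 [ 0.54257959 -0.13355943] [ 0.56777594 -0.09419724] [ 0.5491 -0.1088]
bottle 0.108 125 [ 0.54668831 -0.1315131 ] [ 0.58149278 -0.09974653] [ 0.5632 -0.1152]
pad 619 [ 0.5032 -0.2875  0.1274] [ 0.467 -0.327  0.12 ] [ 0.541 -0.25   0.136]
padcirc ((0.5039425492286682, -0.28858256340026855), 0.038506798446178436)
scene bench z -0.7491547416145121Traceback (most recent call last):
  File "<stdin>", line 16, in <module>
    return umr_minimum(a, axis, None, out, keepdims, initial, where)
ValueError: zero-size array to reduction operation minimum which has no identity
```

```bash
python3 - <<'E'
from h import *
for cam in ("top","scene"):
    im=cv2.imread(f"pics/{cam}0.png"); optics.snapshot(cam)
    hsv=cv2.cvtColor(im,cv2.COLOR_BGR2HSV); m=((hsv[...,1]<60)&(hsv[...,2]>90)).astype(np.uint8)
    n,l,st,ce=cv2.connectedComponentsWithStats(m); k=l[230,220] if cam=="top" else l[207,415]
    v,u=np.nonzero(l==k); Q=world(cam,u,v,z=.012)[:,:2]; r=cv2.minAreaRect(Q.astype(np.float32)); print(cam,len(u),r,cv2.boxPoints(r).round(3).tolist())
    for t,z in (("tray_spot",.004),("tray",0),("bottle",0),("pad_top",.126)):
        for r in optics.landmark_of(t,cam)[:1]: print(t,round(r["p"],2),world(cam,*r["point"],z=z).round(3))
s=sensors.get_state(); print(s['clock'],R.from_quat(s['tool_rot']).as_matrix().round(3))
E
```

```text
top 3188 ((0.5090683102607727, 0.2974169850349426), (0.13366509974002838, 0.22320184111595154), 18.350421905517578) [[0.4099999964237213, 0.38199999928474426], [0.48100000619888306, 0.17000000178813934], [0.6079999804496765, 0.21299999952316284], [0.5370000004768372, 0.42399999499320984]]
tray_spot 0.72 [[0.53  0.248 0.004]]
tray 0.57 [[0.507 0.297 0.   ]]
bottle 0.86 [[ 0.568 -0.116  0.   ]]
pad_top 0.89 [[ 0.513 -0.284  0.126]]
scene 3801 ((0.5939072370529175, 0.30590564012527466), (0.33753159642219543, 0.24678240716457367), 7.141289234161377) [[0.41100001335144043, 0.40700000524520874], [0.44200000166893005, 0.16200000047683716], [0.7770000100135803, 0.20399999618530273], [0.7459999918937683, 0.4490000009536743]]
tray_spot 0.94 [[0.526 0.253 0.004]]
tray 0.83 [[0.52  0.304 0.   ]]
bottle 0.58 [[ 0.569 -0.112  0.   ]]
pad_top 0.8 [[ 0.503 -0.283  0.126]]
2.35 [[ 0.932  0.361  0.   ]
 [ 0.361 -0.932  0.   ]
 [ 0.     0.    -1.   ]]
```

```bash
python3 - <<'E'
from h import *
a=np.array([.1987,-.5126]); b=np.array([.566,-.115]); t=(b-a)/np.linalg.norm(b-a); L=np.linalg.norm(b-a)
for cam in ("top","scene"):
    D=np.load(cam+"_d.npy"); U,V=np.meshgrid(np.arange(640),np.arange(400)); P=world(cam,U.ravel(),V.ravel(),D.ravel())[D.ravel()>0]
    s=(P[:,:2]-a)@t; p=(P[:,:2]-a)@[-t[1],t[0]]
    for lo in np.arange(0,.6,.1):
        m=(s>lo)&(s<lo+.1)&(abs(p)<.2)&(P[:,2]>.1)&(P[:,2]<.6)
        if m.sum()>3: print(cam,lo.round(1),m.sum(),"p",p[m].min().round(3),p[m].max().round(3),P[m].min(0).round(2),P[m].max(0).round(2))
E
```

```text
top 0.0 6335 p -0.199 0.144 [ 0.16 -0.63  0.13] [ 0.4  -0.34  0.59]
top 0.1 2491 p -0.182 0.2 [ 0.16 -0.56  0.37] [ 0.41 -0.24  0.6 ]
top 0.3 628 p -0.109 -0.027 [ 0.46 -0.33  0.1 ] [ 0.55 -0.24  0.14]
top 0.4 75 p -0.104 -0.036 [ 0.5  -0.29  0.1 ] [ 0.55 -0.24  0.13]
top 0.5 191 p -0.021 0.022 [ 0.54 -0.14  0.1 ] [ 0.58 -0.09  0.13]
scene 0.0 5591 p -0.199 0.122 [ 0.14 -0.65  0.1 ] [ 0.4  -0.36  0.51]
scene 0.1 843 p -0.185 0.148 [ 0.16 -0.56  0.35] [ 0.42 -0.32  0.5 ]
scene 0.3 387 p -0.117 -0.036 [ 0.47 -0.32  0.1 ] [ 0.55 -0.25  0.13]
scene 0.4 88 p -0.1 -0.048 [ 0.51 -0.28  0.1 ] [ 0.55 -0.25  0.13]
scene 0.5 206 p -0.023 0.017 [ 0.55 -0.13  0.1 ] [ 0.59 -0.09  0.12]
```

```bash
python3 -m pendant '[[[20,-45,-20],[0,0,0]],[[40,-90,-30],[0,0,0]],[[60,-140,-30],[0,0,0]],[[105,-155,-30],[0,0,0]],[[150,-165,-30],[0,0,0]],[[195,-175,-20],[0,0,0]],[[240,-185,-20],[0,0,0]],[[285,-195,-10],[0,0,0]],[[330,-205,-10],[0,0,0]],[[375,-215,0],[0,0,0]],[[420,-225,0],[0,0,0]],[[460,-235,0],[0,0,0]],[[486,-238,0],[0,0,0]],[[486,-238,0],[0,0,0]],[[486,-238,0],[0,0,0]],[[486,-238,0],[0,0,0]]]' 70 30
python3 - <<'E'
from h import *
c=optics.calibration("wrist"); s=sensors.get_state(); p,d=optics.snapshot("wrist"); cv2.imwrite("pics/w1.png",p)
T=np.array(c["tool_from_camera"]); f=200/np.tan(np.radians(c["fov_y"])/2)
Rm=R.from_quat(s["tool_rot"]).as_matrix()
print(s["clock"],s["tool_pos"],s["force"],Rm.round(3).tolist())
def wr(u,v,z):
    dx,dy=u-c["cx"],v-c["cy"]; r=np.hypot(dx,dy); th=r/f
    ray=np.array([dx/r*np.sin(th),dy/r*np.sin(th),np.cos(th)]); o=s["tool_pos"]+Rm@T[:3,3]; w=Rm@T[:3,:3]@ray
    return o+w*(z-o[2])/w[2]
for r in optics.cut_out("bottle","wrist")[:2]: print(r["p"],r["point"],r["pixels"].sum(),wr(*r["point"],.11))
for r in optics.landmark_of("bottle","wrist")[:2]: print("LM",r["p"],r["point"],wr(*r["point"],0.))
m=(p.min(2)>150); n,l,st,ce=cv2.connectedComponentsWithStats(m.astype(np.uint8))
for i in range(1,n):
    if st[i,4]>150: print(st[i],ce[i].round(1),wr(*ce[i],.122).round(4))
E
```

```text
clock: 3.95
tool_pos: [0.5653, -0.1158, 0.2135]
tool_rot: [0.983, 0.183, -0.0, 0.0]
force: [-0.9, -0.3, 0.3]
opening: 0.744
grasp_force: 0.0
3.95 [ 0.56527451 -0.11581156  0.21354013] [-0.90503651 -0.31841489  0.29567265] [[0.933, 0.361, -0.0], [0.361, -0.933, -0.0], [-0.0, 0.0, -1.0]]
0.82 [317.1, 199.8] 2060 [ 0.56883956 -0.11050587  0.11      ]
0.62 [218.0, 227.6] 2666 [ 0.50811565 -0.03022664  0.11      ]
LM 0.74 [319.5, 186.6] [ 0.56042835 -0.11539648  0.        ]
[123   0  24  12 212] [132.8   4.4] [0.6919 0.132  0.122 ]
[ 204    0   74   69 3995] [240.2  33.2] [0.6862 0.0059 0.122 ]
[ 542    0   98   75 3426] [598.6  32.2] [ 0.8827 -0.3434  0.122 ]
[401  10 103  43 483] [447.2  27.9] [ 0.762  -0.1607  0.122 ]
[415  45  93  39 300] [465.3  64.8] [ 0.7371 -0.1886  0.122 ]
[403  57  78  29 199] [441.2  70.2] [ 0.7208 -0.1688  0.122 ]
[389  66  68  24 183] [419.1  76.3] [ 0.7061 -0.152   0.122 ]
[  25   81   87   91 5973] [ 74.9 129. ] [0.5519 0.1609 0.122 ]
[ 140   88   51   59 2334] [165.2 117.1] [0.5945 0.0482 0.122 ]
[ 597   91   43  163 2995] [620.5 170.8] [ 0.7473 -0.4522  0.122 ]
[303 190  35  35 798] [318.6 205.2] [ 0.5675 -0.1126  0.122 ]
[189 229  28  29 606] [202.8 243.3] [ 0.492  -0.0223  0.122 ]
[416 252  75  18 868] [456.8 260.9] [ 0.5636 -0.262   0.122 ]
[622 261  18  48 438] [633.3 288.5] [ 0.6209 -0.6399  0.122 ]
[379 331  35  19 551] [395.6 340.2] [ 0.4554 -0.2457  0.122 ]
[610 345  30  48 855] [627. 370.] [ 0.4621 -0.8718  0.122 ]
```

View pics/w1.png

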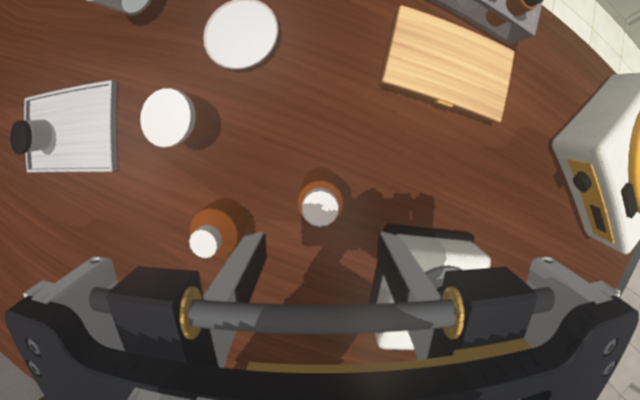

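The wrist view has the bottle's cap at (320,207), between the open fingers. It lies within 3 mm of the tool axis, and the neighbours are clear.

```bash
python3 -m pendant '[[[2,-2,30],[0,0,0]],[[2,-2,65],[0,0,0]],[[2,-2,100],[0,0,0]],[[2,-2,130],[0,0,0]],[[2,-2,148],[0,0,0]],[[2,-2,148],[0,0,0]],[[2,-2,148],[0,0,0]]]'
python3 -m pendant '[[[0,0,0],[0,0,0]],[[0,0,0],[0,0,0]],[[0,0,0],[0,0,0]],[[0,0,0],[0,0,0]],[[0,0,0],[0,0,0]],[[0,0,0],[0,0,0]],[[0,0,0],[0,0,0]],[[0,0,0],[0,0,0]]]' 30 40
```

```text
clock: 4.8
tool_pos: [0.5672, -0.113, 0.0663]
tool_rot: [0.983, 0.184, 0.0, 0.0]
force: [0.1, -0.3, -0.1]
opening: 0.744
grasp_force: 0.0
clock: 5.6
tool_pos: [0.5673, -0.1127, 0.0659]
tool_rot: [0.983, 0.184, 0.0, 0.0]
force: [-0.5, -0.8, 6.3]
opening: 0.461
grasp_force: 40.0
```

```bash
python3 -m pendant '[[[0,0,-10],[0,0,0]],[[0,0,-40],[0,0,0]],[[0,0,-75],[0,0,0]],[[0,0,-110],[0,0,0]],[[0,0,-135],[0,0,0]],[[0,0,-150],[0,0,0]],[[-15,20,-150],[0,0,0]],[[-40,50,-150],[0,0,0]],[[-70,85,-150],[0,0,0]],[[-100,115,-150],[0,0,0]],[[-115,132,-150],[0,0,0]],[[-122,140,-150],[0,0,0]],[[-122,140,-150],[0,0,0]],[[-122,140,-150],[0,0,0]],[[-122,140,-150],[0,0,0]]]'
python3 - <<'E'
from h import *
a=[]
for cam in ("scene","top"):
    p,d=optics.snapshot(cam); x,y=((130,110) if cam=="scene" else (340,170)); a.append(cv2.resize(p[y:y+130,x:x+170],None,fx=2.3,fy=3))
    for t in ("bottle","pad_top"):
        for r in optics.landmark_of(t,cam)[:1]: print(cam,t,r["p"],r["point"],world(cam,*r["point"],z=.126 if t=="pad_top" else .150))
cv2.imwrite("pics/m1.png",np.hstack(a)); s=sensors.get_state(); print(s["tool_pos"],s["force"],s["moment"],s["clock"])
E
```

```text
clock: 7.1
tool_pos: [0.5045, -0.2861, 0.2155]
tool_rot: [0.983, 0.185, 0.0, -0.0]
force: [0.6, -0.4, -1.0]
opening: 0.46
grasp_force: 40.0
scene bottle 0.6 [205.9, 171.0] [[ 0.50338394 -0.28387039  0.15      ]]
scene pad_top 0.62 [207.2, 177.9] [[ 0.49485021 -0.28438983  0.126     ]]
[ 0.50406539 -0.28695791  0.21548177] [-0.13455091 -0.26579617 -1.39476612] [ 0.05644751 -0.03706879  0.01249869] 7.4
```

View pics/m1.png

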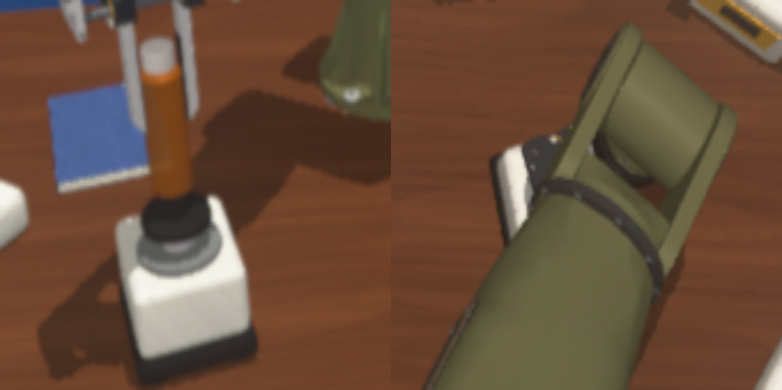

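The bottle hangs upright from the fingers, its base over the middle of the black pad (crop left: base at (172,190), pad at (176,212)). The top view is blocked by the arm.

```bash
python3 -m pendant '[[[0,0,10],[0,0,0]],[[0,0,18],[0,0,0]],[[0,0,22],[0,0,0]],[[0,0,24],[0,0,0]],[[0,0,26],[0,0,0]],[[0,0,28],[0,0,0]],[[0,0,28],[0,0,0]]]' - 55
python3 -m pendant '[[[0,0,2],[0,0,0]],[[0,0,4],[0,0,0]],[[0,0,6],[0,0,0]],[[0,0,7],[0,0,0]],[[0,0,8],[0,0,0]],[[0,0,8],[0,0,0]]]'
```

```text
clock: 8.1
tool_pos: [0.5039, -0.2873, 0.1876]
tool_rot: [0.983, 0.184, 0.0, -0.0]
force: [-2.1, 1.3, 4.1]
opening: 0.458
grasp_force: 55.0
clock: 8.7
tool_pos: [0.504, -0.2873, 0.18]
tool_rot: [0.983, 0.184, 0.0, 0.0]
force: [-3.5, 2.9, 8.0]
opening: 0.46
grasp_force: 55.0
```

```bash
python3 -m pendant '[[[0,0,1],[0,0,0]],[[0,0,2],[0,0,0]],[[0,0,3],[0,0,0]],[[0,0,3],[0,0,0]]]'
python3 -m pendant '[[[0,0,0.5],[0,0,0]],[[0,0,1],[0,0,0]],[[0,0,1],[0,0,0]]]'
```

```text
clock: 9.1
tool_pos: [0.504, -0.2873, 0.1771]
tool_rot: [0.983, 0.184, 0.0, 0.0]
force: [-3.2, 3.3, 9.9]
opening: 0.461
grasp_force: 55.0
clock: 9.4
tool_pos: [0.5041, -0.2873, 0.1768]
tool_rot: [0.983, 0.184, 0.001, 0.0]
force: [-6.3, 4.9, 15.2]
opening: 0.457
grasp_force: 55.0
```

```bash
python3 -m pendant '[[[0,0,0.5],[0,0,0]],[[0,0,0.5],[0,0,0]]]'
python3 -m pendant '[[[0,0,0],[0,0,0]],[[0,0,0],[0,0,0]],[[0,0,0],[0,0,0]],[[0,0,0],[0,0,0]],[[0,0,0],[0,0,0]],[[0,0,0],[0,0,0]],[[0,0,0],[0,0,0]],[[0,0,0],[0,0,0]]]'
python3 -m pendant '[[[0,0,0],[0,0,0]],[[0,0,0],[0,0,0]],[[0,0,0],[0,0,0]],[[0,0,0],[0,0,0]],[[0,0,0],[0,0,0]],[[0,0,0],[0,0,0]],[[0,0,0],[0,0,0]],[[0,0,0],[0,0,0]]]'
python3 - <<'E'
from h import *
p,d=optics.snapshot("scene"); s=sensors.get_state(); print(s["tool_pos"],s["force"],s["moment"],s["clock"],R.from_quat(s["tool_rot"]).as_matrix().round(4).tolist())
cv2.imwrite("pics/m2.png",cv2.resize(p[110:240,130:300],None,fx=4,fy=4,interpolation=cv2.INTER_CUBIC))
for t in ("pad_top","bottle"):
  for r in optics.cut_out(t,"scene")[:1]:
    P=cloud("scene",d,r["pixels"]); print(t,r["p"],np.percentile(P[:,2],[2,10,25,50,75,90,98]).round(4))
    if t=="bottle":
        for a,b in((.13,.15),(.15,.17),(.17,.19),(.19,.21)): q=P[(P[:,2]>a)&(P[:,2]<b)]; print(a,len(q),np.median(q,axis=0).round(4) if len(q) else 0)
E
```

```text
clock: 9.6
tool_pos: [0.5041, -0.2873, 0.1768]
tool_rot: [0.983, 0.184, 0.001, 0.001]
force: [-5.7, 4.8, 19.0]
opening: 0.457
grasp_force: 55.0
clock: 10.4
tool_pos: [0.5041, -0.2873, 0.1768]
tool_rot: [0.983, 0.184, 0.001, 0.001]
force: [-6.8, 5.2, 18.8]
opening: 0.458
grasp_force: 55.0
clock: 11.2
tool_pos: [0.5041, -0.2873, 0.1768]
tool_rot: [0.983, 0.184, 0.001, 0.0]
force: [-6.5, 4.9, 18.9]
opening: 0.459
grasp_force: 55.0
[ 0.50413186 -0.28734321  0.17680089] [-5.82848017  5.38056369 18.12752962] [ 1.56843971  1.77187082 -0.01010538] 11.25 [[0.9324, 0.3614, 0.0016], [0.3614, -0.9324, -0.0008], [0.0012, 0.0013, -1.0]]
pad_top 0.82 [0.0988 0.1031 0.1073 0.1097 0.111  0.1117 0.1129]
bottle 0.73 [0.114  0.1245 0.1443 0.1762 0.209  0.2267 0.2331]
0.13 135 [ 0.52   -0.2863  0.14  ]
0.15 133 [ 0.5209 -0.2857  0.1602]
0.17 129 [ 0.5197 -0.2838  0.1795]
0.19 136 [ 0.5213 -0.2844  0.2003]
```

View pics/m2.png

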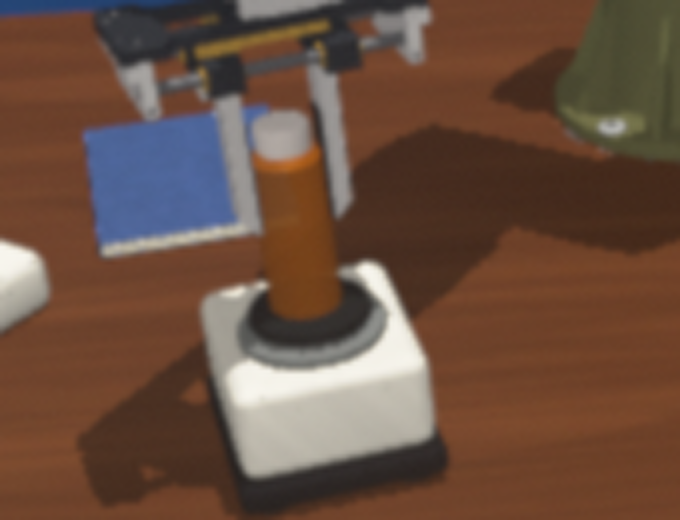

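Pad is at 0.111 m, fully down: the bottle stands upright at its centre (305,300 in the crop). It has been held down over 1.5 s at about 20 N. Next: lift and carry to the tray.

```bash
python3 -m pendant '[[[0,0,-5],[0,0,0]],[[0,0,-20],[0,0,0]],[[0,0,-45],[0,0,0]],[[0,0,-65],[0,0,0]],[[4,-10,-65],[0,0,0]],[[17,-40,-65],[0,0,0]],[[35,-80,-65],[0,0,0]],[[52,-120,-65],[0,0,0]],[[70,-160,-65],[0,0,0]],[[87,-200,-65],[0,0,0]],[[105,-240,-65],[0,0,0]],[[122,-280,-65],[0,0,0]],[[140,-320,-65],[0,0,0]],[[157,-360,-65],[0,0,0]],[[174,-400,-65],[0,0,0]],[[191,-440,-65],[0,0,0]],[[204,-470,-65],[0,0,0]],[[213,-488,-65],[0,0,0]],[[213,-488,-65],[0,0,0]],[[213,-488,-65],[0,0,0]]]'
python3 - <<'E'
from h import *
s=sensors.get_state(); print(s["tool_pos"],s["force"],s["moment"],s["clock"],R.from_quat(s["tool_rot"]).as_matrix().round(4).tolist())
p,d=optics.snapshot("scene")
cv2.imwrite("pics/m3.png",cv2.resize(p[90:250,340:500],None,fx=3.5,fy=3.5,interpolation=cv2.INTER_CUBIC))
for r in optics.cut_out("bottle","scene")[:1]:
    P=cloud("scene",d,r["pixels"])
    for a in np.arange(.16,.3,.02): q=P[(P[:,2]>a)&(P[:,2]<a+.02)]; print(a.round(2),len(q),np.median(q,axis=0).round(4) if len(q) else 0)
for t in ("tray_spot","tray_jar"):
  for r in optics.landmark_of(t,"scene")[:1]: print(t,r["p"],world("scene",*r["point"],z=.004))
E
```

```text
clock: 13.35
tool_pos: [0.5255, 0.2448, 0.2386]
tool_rot: [0.983, 0.184, -0.001, 0.0]
force: [-0.7, 0.3, -1.6]
opening: 0.461
grasp_force: 55.0
[0.52552203 0.24477536 0.2386485 ] [-0.6964428   0.34817992 -1.58305459] [ 0.02910244  0.00776731 -0.00301034] 13.35 [[0.9321, 0.3622, -0.0013], [0.3622, -0.9321, -0.0007], [-0.0015, 0.0002, -1.0]]
0.16 50 [0.5423 0.2375 0.1762]
0.18 130 [0.5413 0.2358 0.1901]
0.2 127 [0.5415 0.2374 0.2098]
0.22 120 [0.5431 0.2403 0.2293]
0.24 102 [0.5433 0.2413 0.25  ]
0.26 121 [0.5415 0.2431 0.2714]
0.28 115 [0.5355 0.2422 0.292 ]
tray_spot 0.78 [[0.52225296 0.23588301 0.004     ]]
tray_jar 0.77 [[0.46895707 0.36727797 0.004     ]]
```

View pics/m3.png

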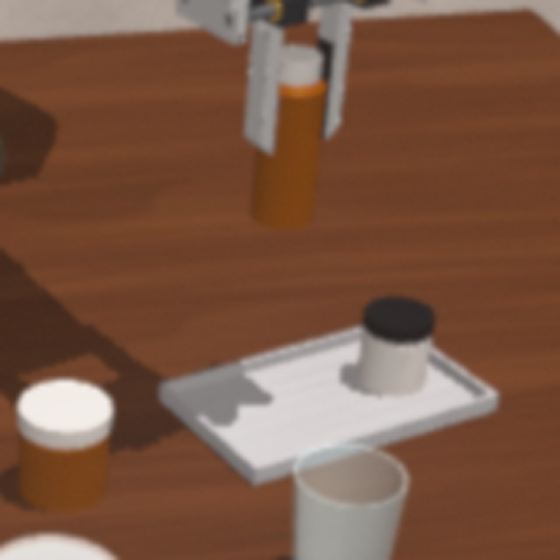

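The bottle hangs over the tray's free (left) end, with the jar at the far end. I'll check its uprightness against the projected vertical.

```bash
cat > tilt.py <<'E'
from h import *
def proj(cam,X):
    c=C[cam]; f=200/np.tan(np.radians(c["fov_y"])/2); q=R.from_quat(c["orientation"]).inv().apply(np.atleast_2d(X)-np.array(c["xyz"])); return q[:,:2]/q[:,2:]*f+[c["cx"],c["cy"]]
def tilt(x,y,z0):
    p,d=optics.snapshot("scene"); hsv=cv2.cvtColor(p,cv2.COLOR_BGR2HSV)
    a=proj("scene",[[x,y,z0],[x,y,z0+.122]]); u0,v0=a.mean(0)
    m=((hsv[...,0]<17)&(hsv[...,1]>190)&(hsv[...,2]>90)).astype(np.uint8); m[:,:int(u0-22)]=0; m[:,int(u0+22):]=0; m[:int(a[1,1]-10)]=0; m[int(a[0,1]+12):]=0
    n,l,st,ce=cv2.connectedComponentsWithStats(m); i=1+np.argmax(st[1:,4]); l=l==i
    rows=[(v,*np.nonzero(l[v])[0][[0,-1]]) for v in range(400) if l[v].sum()>8]; q=np.array(rows,float)[3:-6]
    mid=q[:,1:].mean(1); k=np.polyfit(q[:,0],mid,1); ke=(a[1,0]-a[0,0])/(a[1,1]-a[0,1])
    print("slope",k[0],"expected",ke,"side tilt deg",np.degrees(np.arctan(k[0])-np.arctan(ke)),"rows",len(q),"left",np.polyfit(q[:,0],q[:,1],1)[0],"right",np.polyfit(q[:,0],q[:,2],1)[0]); print("expected base px",a[0],"mid there",np.polyval(k,a[0,1]),"base row seen",rows[-1])
E
python3 - <<'E'
from tilt import *
s=sensors.get_state(); tilt(.5255,.245,s["tool_pos"][2]-.0658)
E
```

```text
slope -0.22883064516128943 expected -0.09539881333532436 side tilt deg -7.439657776901791 rows 31 left -0.36370967741935567 right -0.09395161290322455
expected base px [420.88146336 151.06397235] mid there 419.05995793978514 base row seen (154, np.int64(417), np.int64(425))
```

Right edge matches the vertical within 0.1° (the left edge is covered by a finger). Lowering.

```bash
python3 -m pendant '[[[0,0,20],[0,0,0]],[[0,0,50],[0,0,0]],[[0,0,80],[0,0,0]],[[0,0,110],[0,0,0]],[[0,0,135],[0,0,0]],[[0,0,150],[0,0,0]],[[0,0,157],[0,0,0]],[[0,0,161],[0,0,0]],[[0,0,163],[0,0,0]],[[0,0,164],[0,0,0]],[[0,0,165],[0,0,0]],[[0,0,165],[0,0,0]],[[0,0,165],[0,0,0]]]'
python3 -m pendant '[[[0,0,1],[0,0,0]],[[0,0,1.5],[0,0,0]],[[0,0,2],[0,0,0]],[[0,0,2.5],[0,0,0]],[[0,0,2.5],[0,0,0]]]'
```

```text
clock: 14.9
tool_pos: [0.5262, 0.2448, 0.0752]
tool_rot: [0.983, 0.184, 0.0, -0.0]
force: [-0.1, -0.0, -0.5]
opening: 0.458
grasp_force: 55.0
clock: 15.4
tool_pos: [0.5261, 0.2447, 0.0724]
tool_rot: [0.983, 0.184, -0.0, 0.0]
force: [0.7, -0.2, -1.4]
opening: 0.459
grasp_force: 55.0
```

```bash
python3 -m pendant '[[[0,0,0.5],[0,0,0]],[[0,0,1],[0,0,0]],[[0,0,1.5],[0,0,0]],[[0,0,1.5],[0,0,0]]]'
python3 -m pendant '[[[0,0,0.5],[0,0,0]],[[0,0,1],[0,0,0]],[[0,0,1],[0,0,0]]]'
```

```text
clock: 15.8
tool_pos: [0.5261, 0.2447, 0.0709]
tool_rot: [0.983, 0.184, -0.0, -0.0]
force: [-0.3, 0.0, -1.3]
opening: 0.459
grasp_force: 55.0
clock: 16.1
tool_pos: [0.5262, 0.2447, 0.07]
tool_rot: [0.983, 0.184, 0.0, -0.0]
force: [0.5, 0.7, -1.3]
opening: 0.46
grasp_force: 55.0
```

```bash
python3 -m pendant '[[[0,0,0.5],[0,0,0]],[[0,0,0.5],[0,0,0]],[[0,0,0.5],[0,0,0]]]'
python3 -m pendant '[[[0,0,0.5],[0,0,0]],[[0,0,0.5],[0,0,0]],[[0,0,0.5],[0,0,0]]]'
python3 - <<'E'
from tilt import *
s=sensors.get_state(); print(s["force"],s["tool_pos"]); tilt(.526,.245,s["tool_pos"][2]-.0658)
E
```

```text
clock: 16.4
tool_pos: [0.5263, 0.2447, 0.0699]
tool_rot: [0.983, 0.184, 0.0, -0.0]
force: [-2.1, -1.5, 5.9]
opening: 0.457
grasp_force: 55.0
clock: 16.7
tool_pos: [0.5264, 0.2448, 0.0699]
tool_rot: [0.983, 0.184, 0.0, -0.0]
force: [-2.8, -1.9, 11.4]
opening: 0.458
grasp_force: 55.0
[-2.83481396 -1.90672385 11.37584547] [0.52637272 0.24477466 0.069899  ]Traceback (most recent call last):
  File "<stdin>", line 2, in <module>
  File "tilt.py", line 10, in tilt
    mid=q[:,1:].mean(1); k=np.polyfit(q[:,0],mid,1); ke=(a[1,0]-a[0,0])/(a[1,1]-a[0,1])
                           ~~~~~~~~~~^^^^^^^^^^^^^^
    raise TypeError("expected non-empty vector for x")
TypeError: expected non-empty vector for x
```

Contact made. I'll relax the push to nearly nothing, then ease the grip and open.

```bash
python3 -m pendant '[[[0,0,-0.3],[0,0,0]],[[0,0,-0.7],[0,0,0]],[[0,0,-0.7],[0,0,0]]]' - 10
python3 -m pendant '[[[0,0,0],[0,0,0]],[[0,0,0],[0,0,0]],[[0,0,0],[0,0,0]],[[0,0,0],[0,0,0]]]' 64 10
python3 - <<'E'
from h import *
p,d=optics.snapshot("scene"); print(sensors.get_state()["tool_pos"])
cv2.imwrite("pics/m4.png",cv2.resize(p[90:250,340:500],None,fx=3.5,fy=3.5,interpolation=cv2.INTER_CUBIC))
E
```

```text
clock: 17.05
tool_pos: [0.5264, 0.2447, 0.0698]
tool_rot: [0.983, 0.184, 0.0, -0.0]
force: [0.8, -1.0, 3.6]
opening: 0.465
grasp_force: 10.0
clock: 17.45
tool_pos: [0.526, 0.2447, 0.0695]
tool_rot: [0.983, 0.184, -0.0, 0.0]
force: [-0.5, 0.0, -0.0]
opening: 0.678
grasp_force: 0.0
[0.52603669 0.24472091 0.06954941]
```

View pics/m4.png

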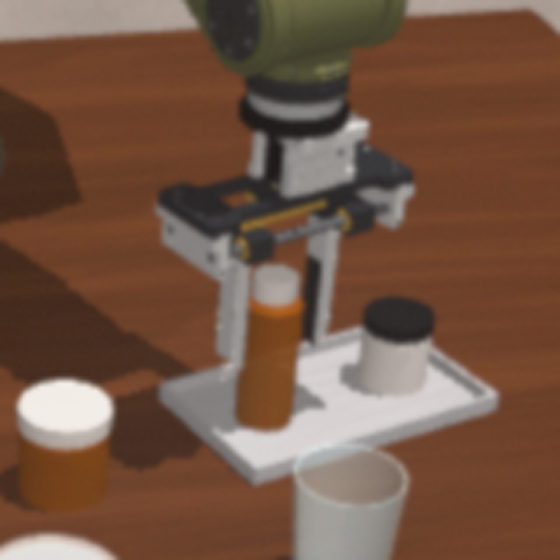

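The bottle stands upright on the free end (base at (266,420)), with the fingers open on both sides. Retreating straight up.

```bash
python3 -m pendant '[[[0,0,-8],[0,0,0]],[[0,0,-25],[0,0,0]],[[0,0,-50],[0,0,0]],[[0,0,-80],[0,0,0]],[[0,0,-110],[0,0,0]],[[0,0,-140],[0,0,0]],[[0,0,-170],[0,0,0]],[[0,0,-190],[0,0,0]],[[0,0,-200],[0,0,0]],[[0,0,-200],[0,0,0]],[[0,0,-200],[0,0,0]]]'
python3 - <<'E'
from h import *
p,d=optics.snapshot("scene"); print(sensors.get_state()["force"])
cv2.imwrite("pics/m5.png",p)
for t in ("bottle","squat_bottle","jar","tray_jar"):
  for r in optics.cut_out(t,"scene")[:1]:
    P=cloud("scene",d,r["pixels"]); print(t,round(r["p"],2),np.percentile(P,[2,50,98],axis=0).round(3).tolist())
E
```

```text
clock: 18.6
tool_pos: [0.5259, 0.2446, 0.2686]
tool_rot: [0.983, 0.184, -0.001, 0.0]
force: [-0.4, 0.0, 0.5]
opening: 0.678
grasp_force: 0.0
[ 0.56465404 -0.22200592 -0.40641928]
bottle 0.66 [[0.463, 0.221, 0.002], [0.541, 0.238, 0.069], [0.549, 0.262, 0.127]]
squat_bottle 0.68 [[0.47, -0.043, 0.002], [0.496, -0.016, 0.049], [0.508, 0.014, 0.091]]
jar 0.66 [[0.559, 0.046, 0.001], [0.609, 0.074, 0.051], [0.621, 0.106, 0.072]]
tray_jar 0.65 [[0.473, 0.33, 0.008], [0.506, 0.347, 0.044], [0.516, 0.373, 0.065]]
```

View pics/m5.png

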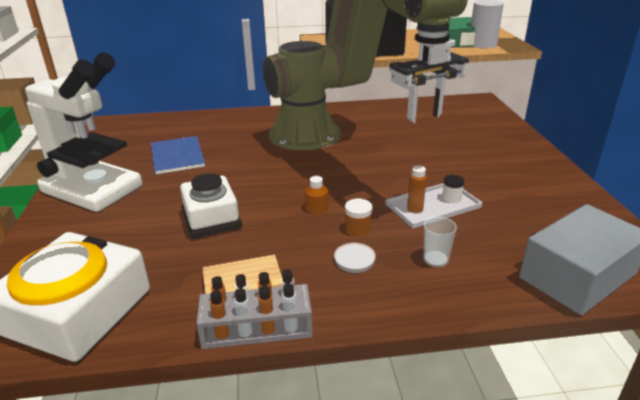

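The bottle stands upright on the tray's free end at (416,190), everything else is where it was, and the gripper is clear at (430,90).

```bash
python3 -c "from rig import job; print(job.hand_in())"
```

```text
the job is handed in; nothing more can be done
None
```

The job is handed in: the bottle held the mixer pad fully down for over 1.5 s at about 20 N and now stands upright on the tray's free end, with the other containers where they were (about 19 s of the 58 s used).

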